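Tare a fragile glass jar on the bench scale

ROBOT

A 7-joint arm with a two-finger parallel gripper is mounted at the origin on the work surface. World frame = base frame: x ahead of the robot, y to its left, z up, the work surface at z = 0. Lengths are in m, angles in rad, forces in N, time in s.
With the tool pointing down it reaches from about 0.425 to 0.8 m from the base axis. Payload 8.3 kg.
Tool frame: the origin (TCP) lies on the centre line of the jaws, within the pads' length; the fingertips stand 25 mm ahead of it and the grasp point (between the pads) lies 6 mm ahead of it (robot.tcp_to_tips is the distance from the TCP to the fingertips, in m); z points along the fingers, y is the line along which they close (so a half turn about z gives the same grasp; the last joint's range is limited). The gripper opens to 85 mm and grips with 20 to 120 N. Pads are 22 mm wide; open, the fingers measure 114 mm over their backs; the gripper's body (76 mm by 85 mm) begins 54 mm behind the grasp point. The pads swing forward as they close: fully open they stand 13 mm farther back than shut.
Start: joints at [1.037, 0.383, 0.016, 1.37, -0.006, 1.388, -0.046], TCP at [0.284, -0.557, 0.256] pointing down, gripper open.
Joint ranges: [-2.95, 2.95], [-0.25, 2.06], [-1.52, 1.56], [0.18, 2.33], [-1.44, 4.58], [0.02, 2.06], [-3.01, 3.01]. Speed limits (rad/s): [2.39, 2.39, 3.01, 3.01, 3.14, 3.14, 3.14].

INTERFACE

Orientations are given as a unit quaternion [w, x, y, z].
In Python, from station import robot, eyes gives the robot as it stands.
- The arm moves only by the shell command python3 -m handwheel 'ROWS' [FORCE]. ROWS is JSON, a list of rows, each a list of 3 entries, a list of its own where there are three numbers: the opening, from -1 (shut) to 1 (fully open), then the shift along the tool's x, y, z normalised to -1 to 1, where 1 is 0.6 m, then the turn, a rotation vector about the tool's x, y, z normalised to -1 to 1, where 1 is 45 degrees. In form: [[claw, [x, y, z], [rx, ry, rz]], ...]. A call has exactly 8 rows; each row shifts and turns the commanded pose from where the row before left it, along the tool's axes as they then stand; what a row does not reach is not made up. A row lasts 1/12 s, in which the tool goes at most 41.7 mm and 7.16 degrees, less where a joint would pass 70% of its speed; a pose out of reach is approached as far as the arm can. A call with a number of a shift or a turn outside -1 to 1 is refused whole. A call with a gripper value outside its range is refused whole. The fingers move at their own pace and stop on an object; FORCE is the grip in N (left out, the last holds). Time passes only in rows, so rows that do not move let the fingers close, or fill a call up. It gives the time, the measured TCP pose, the force, the opening and the grip force at its end, in the units of the state.
- robot.state(): the state, without advancing time (a new reading comes with each control period).
- eyes.camera(name): name is "scene" or "top" or "wrist"; returns a dict with "image" (384x512x3 uint8, red, green, blue), "intrinsics" (3x3 intrinsics, pixels), "T" (4x4, takes a point from camera to world coordinates). Camera axes: x right, y up, looking along -z (the intrinsics and any distortion apply to the point x, -y, -z); pixel columns grow to the right and rows downward; lengths in m; the calibration is good to about 2 mm. The wrist camera is an equidistant fisheye: a pixel r from the principal point sees the ray r / f radians off the axis. A picture is of the moment at which its call begins. There is no depth.
- robot.close_job(): hands the job in; it is judged then, once.
The state is a dict: "time": time; "qpos": joint angles; "joint_vel": joint speeds; "effort": joint torques, N m; "position": TCP position; "tcp_rot": TCP orientation; "wrist_force": force on the tool from outside, world axes, zero at the start; "wrist_torque": the same for the moment, N m; "opening": opening from 0.0 (shut) to 1.0 (fully open); "grip_force": force on a finger pad.
Only numpy, scipy, OpenCV 4.12 (cv2) and the standard library are available. Lean on these libraries where they do the work, as an engineer would, in place of code of your own. Each camera call takes 0.05 s, during which the arm holds its last target. There are 200 camera calls.

TASK

Switch the scale on with its green key while the pan is empty, then stand the amber glass jar upright in the middle of the pan and, with the jar let go, press the blue key to tare it. The jar is eggshell-thin: grip it with the lightest force you have, keep it upright and set it down softly, not dropped. Press each key fully down and let it come back up, the green one only with the pan empty and the blue one only with the jar on it; leave the red key alone and do not shift the pipe pieces or the white tub.

Things in the scene. Friction and masses are not known exactly. Their poses are not given: they have to be found in the camera images.
- jar: open straight-sided jar of thin amber glass, 56 mm across, 110 mm tall, wall 3 mm, 0.14 to 0.28 kg; origin at the centre of its underside, z up. It breaks if squeezed with more than 35 N per finger (70 N both fingers together), if let go more than 12 mm above the pan, or if pressed on the scale with more than 15 N
- scale: white bench scale fixed to the table, housing 280 x 220 mm, 45 mm high; origin at the centre of its underside, x points from the key row towards the pan, y along the key row. Pan centre 52 mm along +x; three keys in a row 105 mm along -x, 62 mm apart, order of colours varies
- pan_top (a point): centre of the top face of the round steel pan, 148 mm across, 62 mm above the table; the pan gives on a spring, up to 6 mm down under about 10 N
- key_green_top (a point): centre of the top face of the round green key at rest: cap 34 mm across on a 50 mm grey collar; the top is 67 mm above the table and goes down 6 mm (about 4 N)
- key_blue_top (a point): centre of the top face of the round blue key at rest: cap 34 mm across on a 50 mm grey collar; the top is 67 mm above the table and goes down 6 mm (about 4 N)
- key_red_top (a point): centre of the top face of the round red key at rest: cap 34 mm across on a 50 mm grey collar; the top is 67 mm above the table and goes down 6 mm (about 4 N)
- key_green (a joint): travel of the green key in m: 0 up, 0.006 fully down
- key_blue (a joint): travel of the blue key in m: 0 up, 0.006 fully down
- key_red (a joint): travel of the red key in m: 0 up, 0.006 fully down
- tube1: white plastic pipe piece with a blue band, standing, 80 mm across, 100 mm tall; origin at the centre of its underside (bystander)
- tube2: like tube1 (bystander)
- tub: white plastic tub with a blue cap, 72 mm across, 85 mm tall; origin at the centre of its underside (bystander)
There are look-alikes about, which are no part of the job. What is shaped like the jar but yellow is not meant.

How it is judged:
By the outcome, as a careful person would: the job done as asked, in the order asked, and still so for the second after the job is handed in, with the robot touching nothing.
It also fails if it takes over 58 s, if anything falls off the work surface, if the arm or the gripper's body presses on something with over 40 N, if the wrist force passes 120 N, or if a joint passes its speed limit or range.

## Working session

There is one attempt and no reset: what is moved stays moved. The work goes in short steps, Python scripts to look and compute and a shell command to move; the robot and the scene stay as the last step left them, time stands still between calls to the robot, and variables do not carry over. Pictures are saved under pics/ and viewed, at most 10 in all, crops included, and the job is handed in when it is done.

```bash
mkdir -p pics; ls; python3 - <<'E'
from station import robot, eyes
import cv2,numpy as np
s=robot.state()
print({k:np.round(v,3) for k,v in s.items()})
ims=[]
for n in ["scene","top"]:
    c=eyes.camera(n); np.savez(f"pics/{n}0.npz",**c)
    print(n,c["intrinsics"],np.round(c["T"],3).tolist(), c.keys())
    cv2.imwrite(f"pics/{n}0.png",c["image"][:,:,::-1])
E
```

```text
pics
{'time': np.float64(0.0), 'qpos': array([ 1.037,  0.384,  0.016,  1.371, -0.006,  1.388, -0.047]), 'joint_vel': array([ 0.001, -0.   ,  0.   ,  0.   , -0.001,  0.002, -0.001]), 'effort': array([ 0.0000e+00, -6.2758e+01,  8.4400e-01, -3.7182e+01,  1.7000e-02,
        1.4000e-02, -0.0000e+00]), 'position': array([ 0.283, -0.557,  0.255]), 'tcp_rot': array([-0.001,  0.972,  0.233, -0.   ]), 'wrist_force': array([-0.149, -0.4  ,  0.176]), 'wrist_torque': array([-0.046,  0.009, -0.007]), 'grip_force': np.float64(0.0), 'opening': np.float64(1.002)}
scene [[391.73711342   0.         256.64641485]
 [  0.         391.73711342 190.27518169]
 [  0.           0.           1.        ]] [[-0.777, -0.416, 0.473, 1.073], [0.629, -0.492, 0.602, 0.642], [-0.018, 0.765, 0.644, 0.768], [0.0, 0.0, 0.0, 1.0]] dict_keys(['image', 'intrinsics', 'T'])
top [[467.49393251   0.         255.08006408]
 [  0.         467.49393251 193.22001877]
 [  0.           0.           1.        ]] [[-0.002, 0.994, -0.109, 0.409], [-1.0, 0.0, 0.017, 0.001], [0.016, 0.109, 0.994, 1.379], [0.0, 0.0, 0.0, 1.0]] dict_keys(['image', 'intrinsics', 'T'])
```

View pics/top0.png

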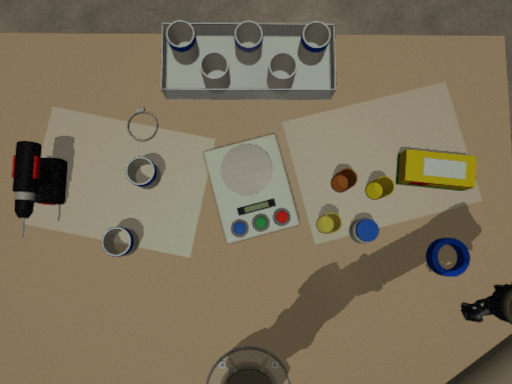

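View pics/scene0.png

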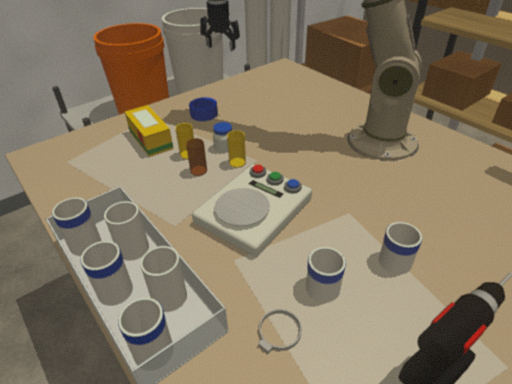

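```bash
cat > h.py <<'E'
import cv2,numpy as np
def load(n): return dict(np.load(f"pics/{n}.npz"))
def ray(c,u,v):
    K=c["intrinsics"];d=np.array([(u-K[0,2])/K[0,0],-(v-K[1,2])/K[1,1],-1.]);d=c["T"][:3,:3]@d
    return c["T"][:3,3],d/np.linalg.norm(d)
def plane(c,u,v,z):
    o,d=ray(c,u,v);return o+d*(z-o[2])/d[2]
def proj(c,p):
    q=np.linalg.inv(c["T"])@np.r_[p,1];K=c["intrinsics"]
    return K[0,2]+K[0,0]*q[0]/-q[2],K[1,2]-K[1,1]*q[1]/-q[2]
def tri(a,b):
    (o1,d1),(o2,d2)=a,b
    A=np.c_[d1,-d2];s=np.linalg.lstsq(A,o2-o1,rcond=None)[0]
    p,q=o1+s[0]*d1,o2+s[1]*d2;return (p+q)/2,np.linalg.norm(p-q)
def blobs(c,lo,hi,roi,amin=30):
    h=cv2.cvtColor(c["image"],cv2.COLOR_RGB2HSV);m=cv2.inRange(h,np.array(lo),np.array(hi))
    x0,y0,x1,y1=roi;k=np.zeros_like(m);k[y0:y1,x0:x1]=m[y0:y1,x0:x1]
    n,_,st,ce=cv2.connectedComponentsWithStats(k)
    return k,[(st[i].tolist(),ce[i].round(1).tolist()) for i in range(1,n) if st[i,4]>=amin]
E
python3 - <<'E'
from h import *
t,s=load("top0"),load("scene0")
rt,rs=(200,205,300,245),(245,160,305,196)
cols={"blue":((105,120,50),(130,255,255)),"green":((45,80,30),(85,255,255)),"red":((170,150,60),(180,255,255))}
for k,(lo,hi) in cols.items():
    a=blobs(t,lo,hi,rt)[1];b=blobs(s,lo,hi,rs)[1];print(k,a,b)
    if a and b:
        p,e=tri(ray(t,*a[0][1]),ray(s,*b[0][1]));print(p.round(4),round(e,4),plane(t,*a[0][1],.067).round(4),plane(s,*b[0][1],.067).round(4))
for c,roi in((t,(320,160,400,240)),(s,(170,115,250,185))):
    print(blobs(c,(0,130,30),(14,255,220),roi)[1])
    print(blobs(c,(20,130,30),(35,255,255),roi)[1])
a=cv2.resize(t["image"][130:245,195:400],None,fx=3.9,fy=3.9,interpolation=cv2.INTER_CUBIC)
b=cv2.resize(s["image"][115:255,165:320],None,fx=4,fy=4,interpolation=cv2.INTER_CUBIC)
cv2.imwrite("pics/ca.png",a[:,:,::-1]);cv2.imwrite("pics/cb.png",b[:,:,::-1])
E
```

```text
blue [([234, 222, 11, 12, 108], [239.0, 227.7])] [([288, 180, 11, 7, 63], [292.9, 183.1])]
[0.4562 0.0249 0.062 ] 0.0004 [0.4562 0.0247 0.067 ] [0.4605 0.0295 0.067 ]
green [([255, 217, 12, 12, 112], [260.4, 222.3])] [([270, 172, 11, 8, 77], [274.9, 175.5])]
[ 0.4715 -0.0354  0.0613] 0.0001 [ 0.4712 -0.0353  0.067 ] [ 0.4763 -0.0299  0.067 ]
red [] []
[([331, 168, 26, 24, 398], [343.2, 179.8])]
[([366, 176, 29, 23, 482], [379.7, 187.5]), ([320, 213, 22, 20, 357], [329.7, 222.6])]
[([188, 139, 18, 36, 384], [197.3, 158.9])]
[([175, 123, 18, 36, 414], [183.8, 137.3]), ([227, 130, 18, 37, 576], [236.3, 147.8])]
```

View pics/ca.png

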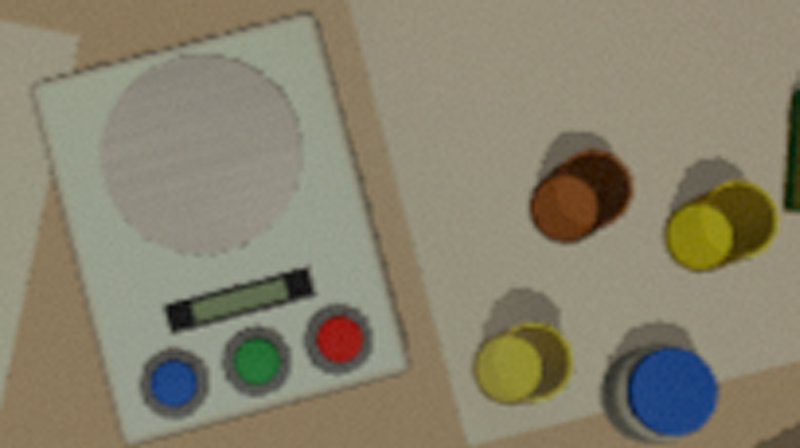

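View pics/cb.png

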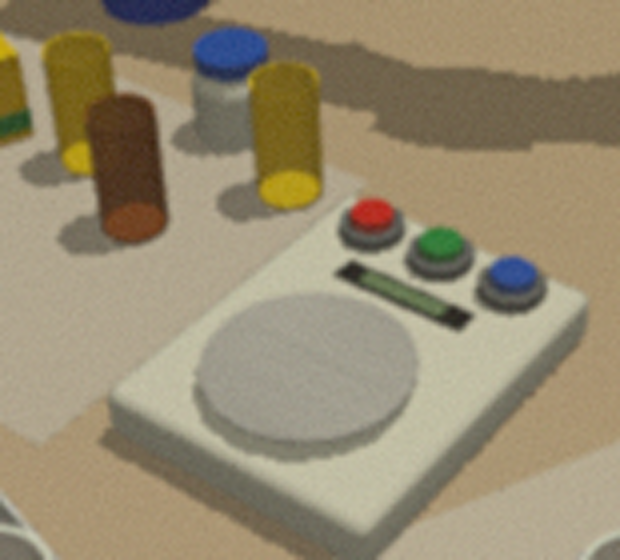

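```bash
python3 - <<'E'
from h import *
t,s=load("top0"),load("scene0")
A=lambda u,v:(195+(u+.5)/3.9-.5,130+(v+.5)/3.9-.5)
B=lambda u,v:(165+(u+.5)/4-.5,115+(v+.5)/4-.5)
for n,a,b in(("pan",(201,155),(307,366)),("rim",(595,187),(121,105)),("base",(565,207),(134,222)),("green",(257,361),(441,241)),("blue",(174,382),(513,271)),("red",(340,339),(373,211))):
    p,e=tri(ray(t,*A(*a)),ray(s,*B(*b)));print(n,p.round(4),round(e,4))
print("pan62",plane(t,*A(201,155),.062),plane(s,*B(307,366),.062))
print("rim110",plane(t,*A(595,187),.110),plane(s,*B(121,105),.110));print("base",plane(t,*A(565,207),.003),plane(s,*B(134,222),.003))
print("keys",[plane(t,*A(*q),.067).round(4).tolist() for q in((257,361),(174,382),(340,339))])
print("y1",plane(t,*A(701,237),.003),"y2",plane(t,*A(510,370),.003),"tub",plane(t,*A(672,391),.085))
from scipy.spatial.transform import Rotation as R
from station import robot
st=robot.state();print(R.from_quat(np.roll(st["tcp_rot"],-1)).as_matrix().round(3),robot.tcp_to_tips)
# sharper centroids of the bright jar base and rim in the top view
for c,n,roi in((t,"top",(325,160,362,198)),(s,"scene",(180,130,212,180))):
    m,_=blobs(c,(0,110,20),(16,255,255),roi);h=cv2.cvtColor(c["image"],cv2.COLOR_RGB2HSV)
    v=h[...,2][m>0];th=cv2.threshold(v,0,255,cv2.THRESH_OTSU)[0]
    for nm,k in(("all",m>0),("bright",(m>0)&(h[...,2]>th)),("dark",(m>0)&(h[...,2]<=th))):
        p=np.argwhere(k)[:,::-1].astype(np.float32);print(n,nm,cv2.minEnclosingCircle(p),cv2.minAreaRect(p),p.mean(0))
E
```

```text
pan [0.6238 0.0041 0.057 ] 0.0021
rim [ 0.5909 -0.2719  0.1151] 0.0006
base [ 0.5924 -0.2734  0.0027] 0.0011
green [ 0.4716 -0.0356  0.0635] 0.0003
blue [0.4563 0.0244 0.0644] 0.0009
red [ 0.4872 -0.0955  0.0644] 0.0007
pan62 [0.62220938 0.00474769 0.062     ] [0.62762453 0.00775669 0.062     ]
rim110 [ 0.59188591 -0.27323477  0.11      ] [ 0.58695206 -0.27884815  0.11      ]
base [ 0.59188055 -0.27303671  0.003     ] [ 0.59290101 -0.27355105  0.003     ]
keys [[0.4715, -0.0356, 0.067], [0.4565, 0.024, 0.067], [0.4873, -0.0955, 0.067]]
y1 [ 0.56884667 -0.37666325  0.003     ] y2 [ 0.46761027 -0.22867221  0.003     ] tub [ 0.44909137 -0.33016253  0.085     ]
[[ 0.891  0.454 -0.001]
 [ 0.454 -0.891  0.002]
 [-0.    -0.002 -1.   ]] 0.025
top all ((343.5, 180.0), 13.463011741638184) ((343.3000183105469, 179.5999755859375), (19.230182647705078, 26.832813262939453), 63.43495178222656) [343.65445 179.74829]
top bright ((343.7457580566406, 180.1271209716797), 13.321269035339355) ((344.0000305175781, 180.5), (19.091880798339844, 26.16295051574707), 45.0) [340.71542 181.66403]
top dark ((343.0, 180.0), 13.038504600524902) ((343.1000061035156, 180.2000274658203), (18.335756301879883, 25.93838882446289), 63.43495178222656) [347.69565 177.11414]
scene all ((197.0, 156.5), 18.607892990112305) ((196.44796752929688, 156.56625366210938), (37.2130241394043, 16.243465423583984), 83.1572265625) [196.66728 156.92007]
scene bright ((197.0, 156.5), 18.607892990112305) ((196.8599853515625, 156.51998901367188), (37.193817138671875, 15.980613708496094), 81.8698959350586) [198.30469 167.8125 ]
scene dark ((196.0, 156.5), 17.614013671875) ((196.52130126953125, 156.15618896484375), (34.67905807495117, 16.12350845336914), 82.23483276367188) [196.1561  153.51952]
```

```bash
R='[-1,[0.042,-0.0395,0],[0,0,0]]'; python3 -m handwheel '[[-1,[0.042,-0.0395,0],[0,0,0]],[-1,[0.042,-0.0395,0],[0,0,0]],[-1,[0.042,-0.0395,0],[0,0,0]],[-1,[0.042,-0.0395,0],[0,0,0]],[-1,[0.042,-0.0395,0],[0,0,0]],[-1,[0.042,-0.0395,0],[0,0,0]],[-1,[0.042,-0.0395,0],[0,0,0]],[-1,[0.042,-0.0395,0],[0,0,0]]]' 20
python3 -m handwheel '[[-1,[0.042,-0.0395,0],[0,0,0]],[-1,[0.042,-0.0395,0],[0,0,0]],[-1,[0.042,-0.0395,0],[0,0,0]],[-1,[0.042,-0.0395,0],[0,0,0]],[-1,[0.042,-0.0395,0],[0,0,0]],[-1,[0.042,-0.0395,0],[0,0,0]],[-1,[0.042,-0.0395,0],[0,0,0]],[-1,[0.042,-0.0395,0],[0,0,0]]]' 20
python3 -m handwheel '[[-1,[0,0,0],[0,0,0]],[-1,[0,0,0],[0,0,0]],[-1,[0,0,0],[0,0,0]],[-1,[0,0,0],[0,0,0]],[-1,[0,0,0],[0,0,0]],[-1,[0,0,0],[0,0,0]],[-1,[0,0,0],[0,0,0]],[-1,[0,0,0],[0,0,0]]]' 20
```

```text
time: 0.77
position: [0.3772, -0.2947, 0.256]
tcp_rot: [-0.0, 0.972, 0.233, -0.0]
wrist_force: [0.1, 0.4, 0.3]
opening: 0.0
grip_force: 0.0
time: 1.43
position: [0.4708, -0.0345, 0.2562]
tcp_rot: [-0.0, 0.972, 0.233, -0.0]
wrist_force: [0.7, -0.7, 0.6]
opening: -0.001
grip_force: 0.0
time: 2.1
position: [0.4707, -0.0366, 0.2563]
tcp_rot: [-0.0, 0.973, 0.233, 0.0]
wrist_force: [0.3, -0.1, -0.5]
opening: -0.001
grip_force: 0.0
```

```bash
python3 -m handwheel '[[-1,[0,0,0.04],[0,0,0]],[-1,[0,0,0.04],[0,0,0]],[-1,[0,0,0.04],[0,0,0]],[-1,[0,0,0.04],[0,0,0]],[-1,[0,0,0.04],[0,0,0]],[-1,[0,0,0.04],[0,0,0]],[-1,[0,0,0.015],[0,0,0]],[-1,[0,0,0],[0,0,0]]]' 20
python3 -m handwheel '[[-1,[0,0,0.003],[0,0,0]],[-1,[0,0,0.003],[0,0,0]],[-1,[0,0,0.003],[0,0,0]],[-1,[0,0,0.002],[0,0,0]],[-1,[0,0,0],[0,0,0]],[-1,[0,0,0],[0,0,0]],[-1,[0,0,0],[0,0,0]],[-1,[0,0,0],[0,0,0]]]' 20
```

```text
time: 2.77
position: [0.4693, -0.0361, 0.1014]
tcp_rot: [-0.001, 0.972, 0.233, -0.002]
wrist_force: [-0.2, -0.2, 0.6]
opening: 0.0
grip_force: 0.0
time: 3.43
position: [0.4709, -0.0361, 0.0969]
tcp_rot: [0.0, 0.972, 0.233, 0.0]
wrist_force: [-0.0, -0.6, -0.4]
opening: -0.006
grip_force: 0.0
```

```bash
python3 - <<'E'
from station import eyes
import cv2,numpy as np
for n in("scene","wrist"):
    c=eyes.camera(n); np.savez(f"pics/{n}1.npz",**c)
    im=c["image"][130:240,210:350] if n=="scene" else c["image"]
    cv2.imwrite(f"pics/{n}1.png",cv2.resize(im,None,fx=4 if n=="scene" else 1,fy=4 if n=="scene" else 1)[:,:,::-1])
E
```

```text
(no output)
```

View pics/scene1.png

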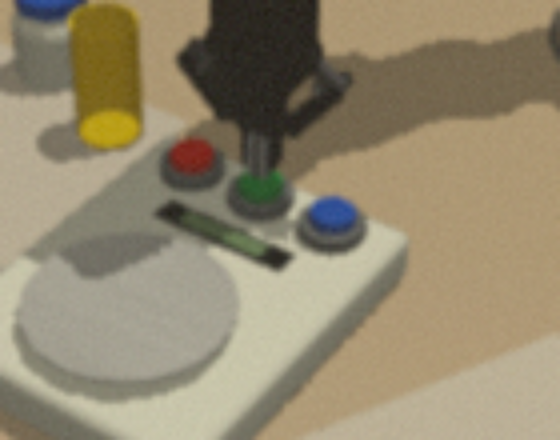

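The closed fingertips stand just above the green key (around (258,172) in the crop), clear of red and blue. I'll press now.

```bash
python3 -m handwheel '[[-1,[0,0,0.004],[0,0,0]],[-1,[0,0,0.004],[0,0,0]],[-1,[0,0,0.004],[0,0,0]],[-1,[0,0,0.003],[0,0,0]],[-1,[0,0,0.002],[0,0,0]],[-1,[0,0,0],[0,0,0]],[-1,[0,0,0],[0,0,0]],[-1,[0,0,0],[0,0,0]]]' 20
```

```text
time: 4.2
position: [0.471, -0.0361, 0.0867]
tcp_rot: [0.0, 0.972, 0.233, 0.0]
wrist_force: [-0.1, 0.2, 4.2]
opening: 0.002
grip_force: 1.8
```

```bash
python3 -m handwheel '[[-1,[0,0,0.0015],[0,0,0]],[-1,[0,0,0.0015],[0,0,0]],[-1,[0,0,0],[0,0,0]],[-1,[0,0,0],[0,0,0]],[-1,[0,0,0],[0,0,0]],[-1,[0,0,0],[0,0,0]],[-1,[0,0,0],[0,0,0]],[-1,[0,0,0],[0,0,0]]]' 20
```

```text
time: 4.87
position: [0.4711, -0.0361, 0.0858]
tcp_rot: [0.0, 0.972, 0.233, 0.0]
wrist_force: [-5.4, 0.8, 16.3]
opening: -0.001
grip_force: 8.3
```

```bash
python3 -m handwheel '[[-1,[0,0,-0.01],[0,0,0]],[-1,[0,0,-0.03],[0,0,0]],[-1,[0,0,-0.05],[0,0,0]],[-1,[0,0,-0.05],[0,0,0]],[-1,[0,0,-0.05],[0,0,0]],[-1,[0,0,-0.043],[0,0,0]],[1,[0,0.03,0],[0,0,0]],[1,[0,0.05,0],[0,0,0]]]' 20
python3 -m handwheel '[[1,[0,0.05,0],[0,0,0]],[1,[0,0.05,0],[0,0,0]],[1,[0,0.05,0],[0,0,0]],[1,[0,0.05,0],[0,0,0]],[1,[0,0.05,0],[0,0,0]],[1,[0,0.05,0],[0,0,0]],[1,[0,0.04,0],[0,0,0]],[1,[0,0.023,0],[0,0,0]]]' 20
python3 -m handwheel '[[1,[0,0,0],[0,0,0]],[1,[0,0,0],[0,0,0]],[1,[0,0,0],[0,0,0]],[1,[0,0,0],[0,0,0]],[1,[0,0,0],[0,0,0]],[1,[0,0,0],[0,0,0]],[1,[0,0,0],[0,0,0]],[1,[0,0,0],[0,0,0]]]' 20
python3 - <<'E'
from station import eyes
import cv2,numpy as np
for n in("top","scene","wrist"):
    c=eyes.camera(n); np.savez(f"pics/{n}2.npz",**c)
    cv2.imwrite(f"pics/{n}2.png",c["image"][:,:,::-1])
print(c["intrinsics"],c["T"].round(3))
E
```

```text
time: 5.53
position: [0.4933, -0.0764, 0.2268]
tcp_rot: [0.001, 0.972, 0.236, 0.002]
wrist_force: [0.4, 0.6, -1.1]
opening: 0.276
grip_force: 0.0
time: 6.2
position: [0.5912, -0.2763, 0.2231]
tcp_rot: [-0.0, 0.973, 0.232, -0.001]
wrist_force: [0.2, -0.1, -0.1]
opening: 1.001
grip_force: 0.0
time: 6.87
position: [0.5914, -0.2727, 0.2248]
tcp_rot: [0.0, 0.972, 0.233, 0.0]
wrist_force: [-0.4, 0.8, -0.2]
opening: 1.002
grip_force: 0.0
[[297.31863964   0.         249.09865774]
 [  0.         297.31863964 189.2577331 ]
 [  0.           0.           1.        ]] [[ 0.453  0.857  0.244  0.653]
 [-0.892  0.435  0.126 -0.242]
 [ 0.001 -0.275  0.961  0.342]
 [ 0.     0.     0.     1.   ]]
```

View pics/wrist2.png

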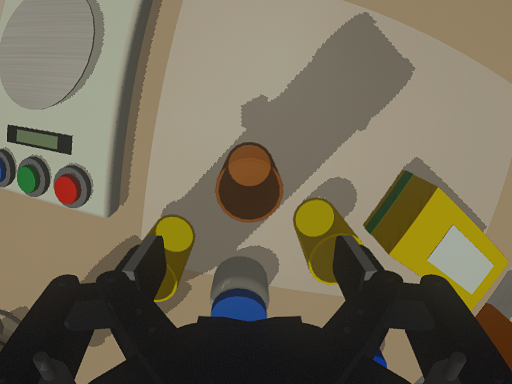

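```bash
cat >> h.py <<'E'
def fray(c,u,v):
    K=c["intrinsics"];x=np.array([u-K[0,2],v-K[1,2]]);r=np.hypot(*x);th=r/K[0,0];e=x/r*np.sin(th)
    return c["T"][:3,3],c["T"][:3,:3]@np.array([e[0],-e[1],-np.cos(th)])
def fplane(c,u,v,z):
    o,d=fray(c,u,v);return o+d*(z-o[2])/d[2]
E
python3 - <<'E'
from h import *
w=load("wrist2")
print("rim",fplane(w,249.5,188,.11),"base",fplane(w,249.5,165,.003))
for u,v in((216,186),(283,186),(249,221)):print("rim edge",fplane(w,u,v,.11))
m,b=blobs(w,(0,110,20),(16,255,255),(200,135,300,230));print(b)
pan=fplane(w,45,45,.062);print("keys",fplane(w,33,175,.067),fplane(w,65,187,.067))
E
```

```text
rim [ 0.59559508 -0.27175376  0.11      ] base [ 0.59361509 -0.27309491  0.003     ]
rim edge [ 0.58480013 -0.24675025  0.11      ]
rim edge [ 0.60941223 -0.29524028  0.11      ]
rim edge [ 0.56975686 -0.28442388  0.11      ]
[([215, 143, 68, 80, 4073], [248.8, 183.9])]
keys [ 0.48579177 -0.04703426  0.067     ] [ 0.49403586 -0.09543667  0.067     ]
```

```bash
python3 -m handwheel '[[1,[0.003,0,0.02],[0,0,0]],[1,[0,0,0.04],[0,0,0]],[1,[0,0,0.045],[0,0,0]],[1,[0,0,0.045],[0,0,0]],[1,[0,0,0.04],[0,0,0]],[1,[0,0,0.025],[0,0,0]],[1,[0,0,0.015],[0,0,0]],[0.7,[0,0,0],[0,0,0]]]' 20
python3 -m handwheel '[[0.5,[0,0,0],[0,0,0]],[0.5,[0,0,0],[0,0,0]],[0.45,[0,0,0],[0,0,0]],[0.4,[0,0,0],[0,0,0]],[0.37,[0,0,0],[0,0,0]],[0.35,[0,0,0],[0,0,0]],[0.33,[0,0,0],[0,0,0]],[0.31,[0,0,0],[0,0,0]]]' 20
```

```text
time: 7.68
position: [0.5915, -0.2715, 0.0833]
tcp_rot: [-0.002, 0.972, 0.233, -0.002]
wrist_force: [-0.1, 0.4, -1.3]
opening: 0.884
grip_force: 0.0
time: 8.35
position: [0.5933, -0.272, 0.0873]
tcp_rot: [0.0, 0.972, 0.233, 0.0]
wrist_force: [-2.5, 1.9, 5.4]
opening: 0.663
grip_force: 20.7
```

```bash
python3 -m handwheel '[[0.29,[0,0,0],[0,0,0]],[0.26,[0,0,0],[0,0,0]],[0.23,[0,0,0],[0,0,0]],[0.2,[0,0,0],[0,0,0]],[0.2,[0,0,-0.002],[0,0,0]],[0.2,[0,0,-0.004],[0,0,0]],[0.2,[0,0,-0.004],[0,0,0]],[0.2,[0,0,-0.004],[0,0,0]]]' 20
python3 -m handwheel '[[0.2,[0,0,-0.004],[0,0,0]],[0.2,[0,0,-0.004],[0,0,0]],[0.2,[0,0,0],[0,0,0]],[0.2,[0,0,0],[0,0,0]],[0.2,[0,0,0],[0,0,0]],[0.2,[0,0,0],[0,0,0]],[0.2,[0,0,0],[0,0,0]],[0.2,[0,0,0],[0,0,0]]]' 20
```

```text
time: 9.02
position: [0.5928, -0.2723, 0.0947]
tcp_rot: [-0.0, 0.972, 0.233, -0.0]
wrist_force: [1.7, -0.6, -2.3]
opening: 0.667
grip_force: 21.7
time: 9.68
position: [0.5929, -0.2722, 0.0995]
tcp_rot: [-0.0, 0.972, 0.233, -0.0]
wrist_force: [-0.6, 0.1, -1.6]
opening: 0.66
grip_force: 21.7
```

```bash
python3 -m handwheel '[[0.2,[0,0,-0.005],[0,0,0]],[0.2,[0,0,-0.015],[0,0,0]],[0.2,[0,0,-0.03],[0,0,0]],[0.2,[0,0,-0.035],[0,0,0]],[0.2,[0,0,-0.035],[0,0,0]],[0.2,[0,0,-0.03],[0,0,0]],[0.2,[0,0,-0.02],[0,0,0]],[0.2,[0,0,-0.01],[0,0,0]]]' 20
python3 -m handwheel '[[0.2,[0.0054,-0.0083,0],[0,0,0]],[0.2,[0.0108,-0.0166,0],[0,0,0]],[0.2,[0.018,-0.0277,0],[0,0,0]],[0.2,[0.018,-0.0277,0],[0,0,0]],[0.2,[0.018,-0.0277,0],[0,0,0]],[0.2,[0.018,-0.0277,0],[0,0,0]],[0.2,[0.018,-0.0277,0],[0,0,0]],[0.2,[0.018,-0.0277,0],[0,0,0]]]' 20
python3 -m handwheel '[[0.2,[0.018,-0.0277,0],[0,0,0]],[0.2,[0.018,-0.0277,0],[0,0,0]],[0.2,[0.018,-0.0277,0],[0,0,0]],[0.2,[0.018,-0.0277,0],[0,0,0]],[0.2,[0.018,-0.0277,0],[0,0,0]],[0.2,[0.018,-0.0277,0],[0,0,0]],[0.2,[0.0126,-0.0194,0],[0,0,0]],[0.2,[0.0072,-0.0111,0],[0,0,0]]]' 20
python3 -m handwheel '[[0.2,[0,0,0],[0,0,0]],[0.2,[0,0,0],[0,0,0]],[0.2,[0,0,0],[0,0,0]],[0.2,[0,0,0],[0,0,0]],[0.2,[0,0,0],[0,0,0]],[0.2,[0,0,0],[0,0,0]],[0.2,[0,0,0],[0,0,0]],[0.2,[0,0,0],[0,0,0]]]' 20
python3 - <<'E'
from station import eyes
import cv2,numpy as np
for n in("scene","wrist"):
    c=eyes.camera(n); np.savez(f"pics/{n}3.npz",**c)
a=np.load("pics/scene3.npz")["image"][60:260,150:350];b=np.load("pics/wrist3.npz")["image"]
cv2.imwrite("pics/m3.png",np.hstack([cv2.resize(a,(384,384)),b[:,56:456]])[:,:,::-1])
E
```

```text
time: 10.35
position: [0.5939, -0.2724, 0.2106]
tcp_rot: [0.001, 0.972, 0.233, 0.002]
wrist_force: [0.2, -0.1, -1.8]
opening: 0.664
grip_force: 21.9
time: 11.02
position: [0.6067, -0.1335, 0.2059]
tcp_rot: [-0.001, 0.972, 0.234, -0.001]
wrist_force: [-0.0, -0.0, -1.3]
opening: 0.666
grip_force: 21.9
time: 11.68
position: [0.6214, 0.0075, 0.2065]
tcp_rot: [-0.001, 0.972, 0.235, -0.001]
wrist_force: [0.1, -0.3, -2.4]
opening: 0.663
grip_force: 21.9
time: 12.35
position: [0.6222, 0.0035, 0.2078]
tcp_rot: [-0.0, 0.972, 0.233, 0.0]
wrist_force: [0.3, -0.3, -2.5]
opening: 0.664
grip_force: 21.9
```

View pics/m3.png

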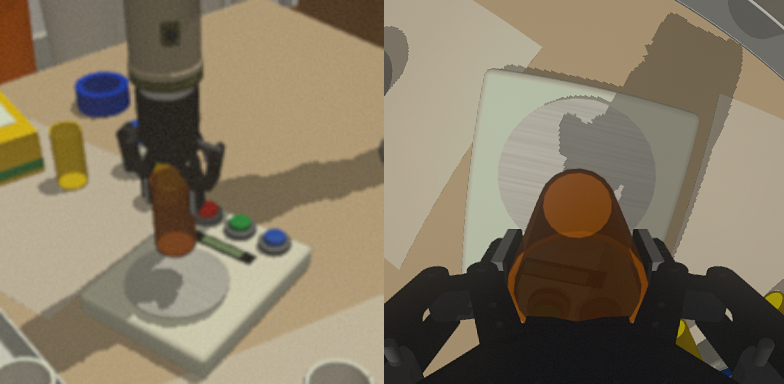

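The jar is held upright: bottom disc at about (577,206) right panel, pan disc spans columns 498–656 and tops out at row 96.

```bash
python3 - <<'E'
from h import *
w=load("wrist3");g=lambda u,v,z:fplane(w,u-328,v,z).round(4)
l,r,t=g(498,172,.062),g(656,172,.062),g(577,96,.062)
x=np.array([.891,.454]);print(l,r,"top edge",t,"centre by edge",t[:2]-.074*x,"mid",(l+r)/2)
for z in(.11,.12,.13):print("jar base",z,g(577,206,z),g(544,206,z),g(611,206,z))
E
```

```text
[0.5991 0.0734 0.062 ] [ 0.6654 -0.0572  0.062 ] top edge [0.6926 0.0388 0.062 ] centre by edge [0.626666 0.005204] mid [0.63225 0.0081  0.062  ]
jar base 0.11 [0.6177 0.0008 0.11  ] [0.6062 0.0234 0.11  ] [ 0.6295 -0.0225  0.11  ]
jar base 0.12 [0.6208 0.0024 0.12  ] [0.6098 0.0239 0.12  ] [ 0.632  -0.0199  0.12  ]
jar base 0.13 [0.6239 0.004  0.13  ] [0.6135 0.0244 0.13  ] [ 0.6346 -0.0172  0.13  ]
```

```bash
python3 -m handwheel '[[0.2,[0.0037,0,0.008],[0,0,0]],[0.2,[0,0,0.015],[0,0,0]],[0.2,[0,0,0.02],[0,0,0]],[0.2,[0,0,0.02],[0,0,0]],[0.2,[0,0,0.012],[0,0,0]],[0.2,[0,0,0.006],[0,0,0]],[0.2,[0,0,0.003],[0,0,0]],[0.2,[0,0,0],[0,0,0]]]' 20
python3 -m handwheel '[[0.2,[0,0,0.001],[0,0,0]],[0.2,[0,0,0.001],[0,0,0]],[0.2,[0,0,0.001],[0,0,0]],[0.2,[0,0,0.001],[0,0,0]],[0.2,[0,0,0],[0,0,0]],[0.2,[0,0,0],[0,0,0]],[0.2,[0,0,0],[0,0,0]],[0.2,[0,0,0],[0,0,0]]]' 20
```

```text
time: 13.12
position: [0.624, 0.0048, 0.1568]
tcp_rot: [-0.0, 0.972, 0.233, -0.0]
wrist_force: [-0.4, -0.3, -1.4]
opening: 0.665
grip_force: 21.9
time: 13.78
position: [0.6242, 0.0048, 0.155]
tcp_rot: [-0.0, 0.972, 0.233, 0.0]
wrist_force: [-0.1, -0.1, -1.7]
opening: 0.662
grip_force: 21.9
```

```bash
python3 -m handwheel '[[0.2,[0,0,0.001],[0,0,0]],[0.2,[0,0,0.001],[0,0,0]],[0.2,[0,0,0.001],[0,0,0]],[0.2,[0,0,0.001],[0,0,0]],[0.2,[0,0,0],[0,0,0]],[0.2,[0,0,0],[0,0,0]],[0.2,[0,0,0],[0,0,0]],[0.2,[0,0,0],[0,0,0]]]' 20
```

```text
time: 14.45
position: [0.6242, 0.0048, 0.1526]
tcp_rot: [-0.0, 0.972, 0.233, 0.0]
wrist_force: [-0.4, 0.2, -2.5]
opening: 0.664
grip_force: 21.9
```

Steady descent until contact.

```bash
python3 -m handwheel '[[0.2,[0,0,0.001],[0,0,0]],[0.2,[0,0,0.001],[0,0,0]],[0.2,[0,0,0.001],[0,0,0]],[0.2,[0,0,0.001],[0,0,0]],[0.2,[0,0,0],[0,0,0]],[0.2,[0,0,0],[0,0,0]],[0.2,[0,0,0],[0,0,0]],[0.2,[0,0,0],[0,0,0]]]' 20
python3 -m handwheel '[[0.2,[0,0,0.001],[0,0,0]],[0.2,[0,0,0.001],[0,0,0]],[0.2,[0,0,0.0005],[0,0,0]],[0.2,[0,0,0],[0,0,0]],[0.2,[0,0,0],[0,0,0]],[0.2,[0,0,0],[0,0,0]],[0.2,[0,0,0],[0,0,0]],[0.2,[0,0,0],[0,0,0]]]' 20
```

```text
time: 15.12
position: [0.6242, 0.0048, 0.1502]
tcp_rot: [-0.0, 0.972, 0.233, 0.0]
wrist_force: [0.4, 0.0, -2.1]
opening: 0.661
grip_force: 21.9
time: 15.78
position: [0.6242, 0.0048, 0.1487]
tcp_rot: [-0.0, 0.972, 0.233, 0.0]
wrist_force: [0.4, 0.1, -0.6]
opening: 0.665
grip_force: 22.0
```

```bash
python3 -m handwheel '[[0.2,[0,0,0.001],[0,0,0]],[0.2,[0,0,0.001],[0,0,0]],[0.2,[0,0,0],[0,0,0]],[0.2,[0,0,0],[0,0,0]],[0.2,[0,0,0],[0,0,0]],[0.2,[0,0,0],[0,0,0]],[0.2,[0,0,0],[0,0,0]],[0.2,[0,0,0],[0,0,0]]]' 20
```

```text
time: 16.45
position: [0.6243, 0.0048, 0.1475]
tcp_rot: [-0.0, 0.972, 0.233, 0.0]
wrist_force: [0.5, 0.2, 0.5]
opening: 0.663
grip_force: 22.1
```

```bash
python3 -m handwheel '[[0.3,[0,0,0],[0,0,0]],[0.33,[0,0,0],[0,0,0]],[0.36,[0,0,0],[0,0,0]],[0.4,[0,0,0],[0,0,0]],[0.5,[0,0,0],[0,0,0]],[0.7,[0,0,0],[0,0,0]],[0.9,[0,0,0],[0,0,0]],[1,[0,0,0],[0,0,0]]]' 20
python3 -m handwheel '[[1,[0,0,0],[0,0,0]],[1,[0,0,0],[0,0,0]],[1,[0,0,-0.01],[0,0,0]],[1,[0,0,-0.02],[0,0,0]],[1,[0,0,-0.03],[0,0,0]],[1,[0,0,-0.03],[0,0,0]],[1,[0,0,-0.03],[0,0,0]],[1,[0,0,-0.03],[0,0,0]]]' 20
python3 - <<'E'
from station import eyes
import cv2,numpy as np
for n in("top","scene","wrist"):
    c=eyes.camera(n); np.savez(f"pics/{n}4.npz",**c)
b=c["image"]
a=np.load("pics/scene4.npz")["image"][60:260,150:350]
cv2.imwrite("pics/m4.png",np.hstack([cv2.resize(a,(384,384)),b[:,56:456]])[:,:,::-1])
E
```

```text
time: 17.12
position: [0.6242, 0.0048, 0.1474]
tcp_rot: [-0.0, 0.972, 0.233, -0.0]
wrist_force: [-0.3, 0.1, 0.7]
opening: 0.999
grip_force: 0.0
time: 17.78
position: [0.6243, 0.0049, 0.2398]
tcp_rot: [0.0, 0.972, 0.233, 0.001]
wrist_force: [0.8, 0.1, 1.2]
opening: 1.001
grip_force: 0.0
```

View pics/m4.png

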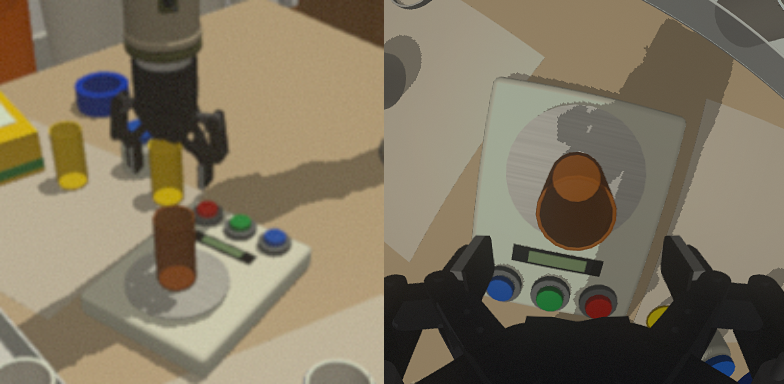

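The jar stands upright in the middle of the pan: bottom disc at (577,177) right panel, all keys up. Next, the blue key.

```bash
python3 -m handwheel '[[1,[0,0,-0.03],[0,0,0]],[1,[-0.0235,-0.0156,0],[0,0,0]],[1,[-0.04,-0.0267,0],[0,0,0]],[1,[-0.04,-0.0267,0],[0,0,0]],[-1,[-0.04,-0.0267,0],[0,0,0]],[-1,[-0.04,-0.0267,0],[0,0,0]],[-1,[-0.03,-0.02,0],[0,0,0]],[-1,[-0.0212,-0.0139,0],[0,0,0]]]' 20
python3 -m handwheel '[[-1,[0,0,0],[0,0,0]],[-1,[0,0,0],[0,0,0]],[-1,[0,0,0],[0,0,0]],[-1,[0,0,0],[0,0,0]],[-1,[0,0,0],[0,0,0]],[-1,[0,0,0],[0,0,0]],[-1,[0,0,0],[0,0,0]],[-1,[0,0,0],[0,0,0]]]' 20
```

```text
time: 18.6
position: [0.4538, 0.0248, 0.255]
tcp_rot: [0.0, 0.972, 0.233, -0.001]
wrist_force: [-0.3, 0.9, -0.4]
opening: 0.452
grip_force: 0.0
time: 19.27
position: [0.4563, 0.0245, 0.2552]
tcp_rot: [-0.0, 0.972, 0.233, -0.0]
wrist_force: [-0.5, -0.3, 0.4]
opening: -0.003
grip_force: 0.0
```

```bash
python3 -m handwheel '[[-1,[0,0,0.03],[0,0,0]],[-1,[0,0,0.045],[0,0,0]],[-1,[0,0,0.045],[0,0,0]],[-1,[0,0,0.045],[0,0,0]],[-1,[0,0,0.045],[0,0,0]],[-1,[0,0,0.03],[0,0,0]],[-1,[0,0,0.02],[0,0,0]],[-1,[0,0,0.005],[0,0,0]]]' 20
python3 -m handwheel '[[-1,[0,0,0.003],[0,0,0]],[-1,[0,0,0.004],[0,0,0]],[-1,[0,0,0.004],[0,0,0]],[-1,[0,0,0.003],[0,0,0]],[-1,[0,0,0.002],[0,0,0]],[-1,[0,0,0],[0,0,0]],[-1,[0,0,0],[0,0,0]],[-1,[0,0,0],[0,0,0]]]' 20
```

```text
time: 19.93
position: [0.4547, 0.0244, 0.0942]
tcp_rot: [-0.001, 0.972, 0.233, -0.002]
wrist_force: [-0.9, -0.0, 1.1]
opening: 0.001
grip_force: 0.0
time: 20.6
position: [0.4569, 0.0246, 0.0874]
tcp_rot: [0.0, 0.972, 0.233, 0.001]
wrist_force: [2.0, -0.1, 2.8]
opening: -0.002
grip_force: 1.6
```

```bash
python3 -m handwheel '[[-1,[0,0,0.0015],[0,0,0]],[-1,[0,0,0.0015],[0,0,0]],[-1,[0,0,0.001],[0,0,0]],[-1,[0,0,0],[0,0,0]],[-1,[0,0,0],[0,0,0]],[-1,[0,0,0],[0,0,0]],[-1,[0,0,0],[0,0,0]],[-1,[0,0,0],[0,0,0]]]' 20
```

```text
time: 21.27
position: [0.457, 0.0246, 0.0858]
tcp_rot: [0.0, 0.972, 0.233, 0.001]
wrist_force: [-3.3, -0.7, 17.8]
opening: -0.001
grip_force: 8.8
```

Fully down (17.8 N against the stop). I'll lift clear and check.

```bash
python3 -m handwheel '[[-1,[0,0,-0.01],[0,0,0]],[-1,[0,0,-0.03],[0,0,0]],[-1,[0,0,-0.05],[0,0,0]],[-1,[0,0,-0.05],[0,0,0]],[-1,[0,0,-0.05],[0,0,0]],[-1,[0,0,-0.05],[0,0,0]],[-1,[0,0,-0.03],[0,0,0]],[-1,[0,0,-0.01],[0,0,0]]]' 20
python3 -m handwheel '[[-1,[0,0,0],[0,0,0]],[-1,[0,0,0],[0,0,0]],[-1,[0,0,0],[0,0,0]],[-1,[0,0,0],[0,0,0]],[-1,[0,0,0],[0,0,0]],[-1,[0,0,0],[0,0,0]],[-1,[0,0,0],[0,0,0]],[-1,[0,0,0],[0,0,0]]]' 20
python3 - <<'E'
from station import eyes
import cv2,numpy as np
for n in("scene","wrist"):
    c=eyes.camera(n); np.savez(f"pics/{n}5.npz",**c)
b=c["image"];a=np.load("pics/scene5.npz")["image"][60:260,150:350]
cv2.imwrite("pics/m5.png",np.hstack([cv2.resize(a,(384,384)),b[:,56:456]])[:,:,::-1])
E
```

```text
time: 21.93
position: [0.4569, 0.0245, 0.2552]
tcp_rot: [0.001, 0.972, 0.233, 0.002]
wrist_force: [-0.5, -0.4, 0.2]
opening: 0.001
grip_force: 0.0
time: 22.6
position: [0.4561, 0.0245, 0.2522]
tcp_rot: [-0.0, 0.972, 0.233, -0.0]
wrist_force: [-0.5, -0.0, -0.1]
opening: 0.0
grip_force: 0.0
```

View pics/m5.png

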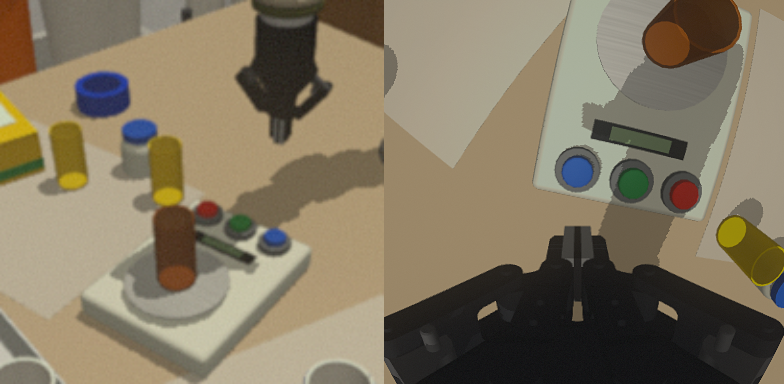

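The jar stands upright on the pan (bottom at (177,278) left panel, (667,43) right panel), all three keys are up, and the arm is clear of everything.

```bash
python3 -c "
from station import robot
print(robot.close_job())"
```

```text
the job is handed in; nothing more can be done
None
```

The job is handed in at about 22.7 s: green key pressed with the pan empty, amber jar set upright in the middle of the pan and let go, blue key then pressed; no verdict was returned.

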